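# Uncover a drill jig and rock its locating block free

## Task

Lift the loose cover plate off the pins of the blue drill jig and lay it flat in the middle of the rubber mat. Then grip the steel locating block that is stuck in the jig's pocket and rock it side to side, towards one end of the jig and the other, about 5 degrees each way and a few times each way while it is still deep in the pocket, working it up until it frees, instead of pulling it straight out. Finish while still holding the block upright over its pocket, about 20 mm clear of it, and leave everything else on the bench where it lies.

Things in the scene. Friction and masses are not known exactly. Their poses are not given: they have to be found in the camera images.
- jig: blue-painted drill jig, fixed to the bench, 70 mm in x, 164 mm in y; origin at the centre of its underside. Base 40 mm thick; a raised cheek at each y end (53 to 81 mm from the centre, tops 76 mm above the bench) carries a steel pin, 8 mm diameter, 12 mm tall, at y = +-66 mm. Between the cheeks an open channel 106 mm long in y, open to both x sides, where fingers fit beside the block.
- pocket (a point): centre of the mouth of the jig's pocket, in the channel floor 40 mm above the bench, straight above the jig's origin. Pocket 26 mm in x, 44 mm in y, 20 mm deep, axes as the jig's. Sprung pads low in its walls clamp the block's x faces until its underside has risen about 10 mm; a straight pull would take about 18 to 30 N.
- cover: the loose aluminium cover plate, 62 x 164 x 5 mm, lying on the cheeks with its two 11 mm holes over the pins; long side along its y, parallel to the jig's y. Origin at the centre of its underside (at the start 76 mm above the bench); 0.2 kg.
- cover_grip (a point): centre of the cover plate's bar handle: a bar 12 mm wide in x, 60 mm long in y, 14 mm tall, on two posts; this point is 31 mm above the plate's underside, and the bar's top 38 mm above it. Axes as the plate's.
- block: steel locating block, 24 mm in x, 40 mm in y, 52 mm tall, about 0.4 kg, upright in the pocket under the cover, axes as the jig's. Origin at the centre of its underside. Seated, its underside is 20 mm above the bench and 32 mm of it stand above the channel floor. Play 1 mm a side in x, 2 mm in y: it tilts in the jig's y-z plane by about 0.12 rad each way once it is let up 2 to 3 mm.
- block_center (a point): centre of the locating block, 26 mm above its underside (seated: 46 mm above the bench). Axes as the block's.
- mat: black rubber mat fixed on the bench, 120 mm in x, 200 mm in y, 3 mm thick. Origin at the centre of its underside, on the bench.
- screwdriver: screwdriver lying on the bench, 180 mm long, about 25 mm thick, a bystander to be left alone; origin on its underside
- bushing: loose steel bushing standing on the bench, 32 mm outside diameter, 18 mm bore, 22 mm high, a bystander to be left alone; origin on its underside
- angle_offcut: aluminium angle offcut 40 x 70 x 40 mm high, a bystander to be left alone; origin on its underside
- screw_jar: glass jar with grey cap, 60 mm diameter, 85 mm high, a bystander to be left alone; origin on its underside
- spanner: spanner lying flat, 170 mm long, a bystander to be left alone; origin on its underside
- hardwood_wedge: flat piece of hardwood 35 x 90 x 22 mm, a bystander to be left alone; origin on its underside
- steel_parallel: ground steel bar 20 x 100 x 12 mm, a bystander to be left alone; origin on its underside
Mind the look-alikes: they are no part of the job. Several things have the shape of the jig; the one meant has the colours described above.

How it is judged:
By the outcome, as a careful person would: the job done as asked, in the order asked, and still so for the second after the job is handed in, while the arm keeps its last pose, push and grip.
It also fails if it takes over 58 s, if anything falls off the work surface, if the arm or the gripper's body presses on something with over 40 N, if the wrist force passes 120 N, or if a joint passes its speed limit or range.

## Robot

A 6-joint arm with a two-finger parallel gripper is mounted at the origin on the work surface. World frame = base frame: x ahead of the robot, y to its left, z up, the work surface at z = 0. Lengths are in mm, angles in rad, forces in N, time in s.
With the tool pointing down it reaches from about 275 to 750 mm from the base axis. Payload 10.2 kg.
Tool frame: the origin (TCP) lies at the very end of the fingers, on their centre line; the grasp point (between the pads) lies ctrl.grip_depth behind it (ctrl.grip_depth is the distance from the TCP to the grasp point, in mm); z points along the fingers, y is the direction in which the jaws open and shut (so a half turn about z gives the same grasp; the last joint's range is limited). The gripper opens to 85 mm and grips with 20 to 120 N. Pads are 22 mm wide; open, the fingers measure 114 mm over their backs; the gripper's body (76 mm by 85 mm) begins 54 mm behind the grasp point. The pads swing forward as they close: fully open they stand 13 mm farther back than shut.
Start: joints at [-1.527, 0.313, 1.498, -0, 1.331, -0.223], TCP at [138.401, -506.435, 231.294] pointing down, gripper open.
Joint ranges: [-2.94, 2.94], [-0.97, 2.17], [0.19, 2.56], [-1.23, 4.37], [0.02, 3.11], [-2.88, 2.88]. Speed limits (rad/s): [2.39, 2.39, 3.01, 3.14, 3.14, 3.14].

## Interface

Orientations are given as a unit quaternion [w, x, y, z].
In Python, from rig import telemetry, eyes, ctrl, nets gives the robot as it stands. The module is installed in compiled form; this text tells all that it offers.
- The arm moves only by the tool drive_tool, never from a script. Its argument "series" is text: rows parted by semicolons, each of 7 numbers parted by spaces: the shift along the tool's x, y, z normalised to -1 to 1, where 1 is 0.12 m, then the turn, a rotation vector about the tool's x, y, z normalised to -1 to 1, where 1 is 0.5 rad, then the opening, from 0 (shut) to 1 (fully open). In form: tx ty tz wx wy wz hand; .... A call has 1 to 20 rows; each row is the pose to reach, as a shift and turn from the pose measured when the call began, along the tool's axes at that moment; what a row does not reach only later rows make up. A row lasts 1/10 s, in which the tool goes at most 50 mm and 8.59 degrees, less where a joint would pass 70% of its speed; a pose out of reach is approached as far as the arm can. A call with a number of a shift or a turn outside -1 to 1 is refused whole. A call with a gripper value outside its range is refused whole. The fingers move at their own pace and stop on an object; "newtons" is the grip in N (left out, the last holds). Time passes only in rows, so rows that repeat a pose let the fingers close. It gives the time, the measured TCP pose, the force and the opening at its end, in the units of the state.
- telemetry.sense(): the state, without advancing time (a new reading comes with each control period).
- eyes.capture(name): name is "scene" or "top" or "wrist"; returns a dict with "frame" (480x640x3 uint8, red, green, blue), "fx", "fy", "cx", "cy" (pixels), "view" (4x4, takes a point from world to camera coordinates). Camera axes: x right, y up, looking along -z (the intrinsics and any distortion apply to the point x, -y, -z); pixel columns grow to the right and rows downward; lengths in mm; the calibration is good to about 2 mm. A picture is of the moment at which its call begins. There is no depth.
- ctrl.finish_job(): hands the job in, once; it reports no verdict.
Trained networks look in a picture, given as the dict that the camera call returned (one of the last four; its "shot" number tells which), for a name from the list of things; names that differ only in an ending like _2 or _b are one class to them, and where a whole thing is asked for, a point or a joint stands for the part that bears it (a point fixed in the world has none). Each returns a list of dicts, best first, with "confidence" (0 to 1); they miss things now and then, are a little off and sometimes report something else, mostly with a low value. They report only what shows in the picture. A call takes as long as a camera call. They do not tell look-alikes from the thing itself.
- nets.spot_in(name, picture): "rect" ([left, top, right, bottom] in pixels, round what is visible of it).
The state is a dict: "time_s": time; "joints": joint angles; "dq": joint speeds; "tau": joint torques, N m; "eef_pos": TCP position; "ee_rot": TCP orientation; "force": force on the tool from outside, world axes, zero at the start; "wrist_torque": the same for the moment, N m; "grip_width": opening from 0.0 (shut) to 1.0 (fully open).
Only numpy, scipy, OpenCV 4.12 (cv2) and the standard library are available. Lean on these libraries where they do the work, as an engineer would, in place of code of your own. Each camera call takes 0.05 s, during which the arm holds its last target. There are 200 camera calls.

## Working session

There is one attempt and no reset: what is moved stays moved. The work goes in short steps, Python scripts to look and compute and a tool call to move; the robot and the scene stay as the last step left them, time stands still between calls to the robot, and variables do not carry over. Pictures are saved under pics/ and viewed, about 8 in all and at most 12, crops included, and the job is handed in when it is done.

Besides the shell and the picture viewer there is one more tool, called by a JSON object that holds its "method" and its "body", one argument or row to a line. drive_tool: Moves the arm, as the interface text tells. Scaled input: -1 to 1 covers 0.12 m each way for a shift and 0.5 rad each way for a turn. Its arguments: {"type":"object","properties":{"series":{"type":"string"},"newtons":{"type":"number"}},"required":["series"]}

```bash
mkdir -p pics
python3 - <<'E'
from rig import telemetry, eyes, ctrl, nets
import cv2,numpy as np
print(telemetry.sense(), ctrl.grip_depth)
for n in ("top","scene"):
    p=eyes.capture(n); cv2.imwrite(f"pics/{n}0.png",p["frame"][:,:,::-1]); print(n,p["fx"],p["fy"],p["cx"],p["cy"],np.round(p["view"],4).tolist(),[k for k in p])
    for t in ("jig","cover","mat"):
        print(t,[(np.round(d["rect"]).tolist(),round(d["confidence"],2)) for d in nets.spot_in(t,p)])
E
```

```text
{'time_s': 0.0, 'joints': array([-1.52744153e+00,  3.13460922e-01,  1.49844804e+00, -5.39029047e-06,
        1.33101911e+00, -2.23390666e-01]), 'dq': array([ 0.00014695,  0.00156685,  0.00012259,  0.00039471, -0.00047517,
        0.00256581]), 'tau': array([ 1.71507641e-04, -4.12271833e+01, -2.59743458e+01, -1.21250423e-04,
        4.12200388e-03,  7.57516290e-06]), 'eef_pos': array([ 138.36638603, -506.16268217,  230.72537152]), 'ee_rot': array([-6.65242487e-04,  9.91118728e-01,  1.32978275e-01,  5.74177799e-05]), 'force': array([ 0.14212149, -0.333534  , -0.51098713]), 'wrist_torque': array([ 0.0962938 , -0.01458076, -0.02852434]), 'grip_width': 0.998793181659472} 18.700000000000003
top 598.8405223041196 598.8405223041196 310.37693944657343 243.10452638679558 [[-0.0005, -1.0, -0.0024, -88.2889], [0.998, -0.0007, 0.064, -528.3339], [-0.064, -0.0024, 0.9979, -1421.3615], [0.0, 0.0, 0.0, 1.0]] ['frame', 'fx', 'fy', 'cx', 'cy', 'view', 'shot']
jig [([357.0, 310.0, 433.0, 353.0], 0.9), ([440.0, 276.0, 523.0, 318.0], 0.8), ([352.0, 236.0, 409.0, 268.0], 0.56)]
cover [([343.0, 234.0, 419.0, 277.0], 0.56), ([340.0, 249.0, 410.0, 263.0], 0.53)]
mat [([157.0, 222.0, 245.0, 281.0], 0.88)]
scene 523.867779572866 523.867779572866 316.71477599835333 240.76472022280032 [[-0.5542, 0.8321, -0.0226, 394.2278], [-0.508, -0.3166, 0.8011, 160.1], [0.6594, 0.4555, 0.5981, -1413.3999], [0.0, 0.0, 0.0, 1.0]] ['frame', 'fx', 'fy', 'cx', 'cy', 'view', 'shot']
jig [([238.0, 211.0, 319.0, 264.0], 0.9), ([191.0, 163.0, 262.0, 210.0], 0.9), ([276.0, 172.0, 344.0, 218.0], 0.72)]
cover [([237.0, 202.0, 316.0, 230.0], 0.89), ([270.0, 228.0, 289.0, 235.0], 0.27)]
mat [([395.0, 281.0, 518.0, 371.0], 0.63)]
```

Run:
```python
import cv2
a=cv2.imread("pics/top0.png");cv2.imwrite("pics/top1.png",cv2.resize(a[205:365,140:540],(800,320),interpolation=cv2.INTER_CUBIC))
b=cv2.imread("pics/scene0.png");cv2.imwrite("pics/sc1.png",cv2.resize(b[130:430,170:570],(800,600),interpolation=cv2.INTER_CUBIC))
```

```text
(no output)
```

View pics/top1.png

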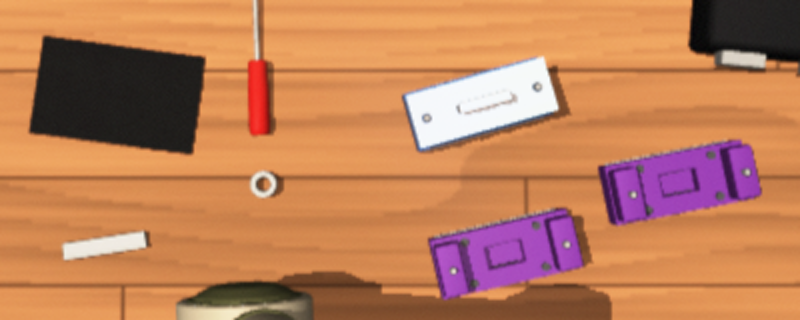

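View pics/sc1.png

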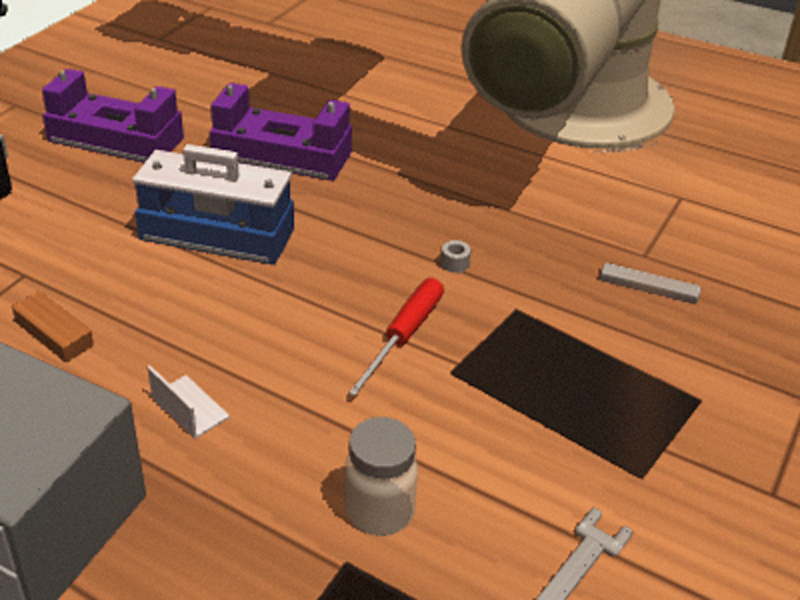

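The top crop shows the white cover plate at about (483,103) in the crop, with bar handle. The mat is at (118,95), and two purple look-alike jigs are at (507,253) and (680,182). The scene crop shows the cover sits on the blue jig. There is another black patch at the bottom edge of the scene crop, so I'll check its size.

```bash
cat > h.py <<'E'
import numpy as np,cv2
from scipy.spatial.transform import Rotation as R
def world(p,uv,z):
    V=np.array(p["view"]);uv=np.atleast_2d(uv).astype(float)
    d=np.c_[(uv[:,0]-p["cx"])/p["fx"],-(uv[:,1]-p["cy"])/p["fy"],-np.ones(len(uv))]@V[:3,:3]
    c=-V[:3,:3].T@V[:3,3]
    return c+d*((z-c[2])/d[:,2])[:,None]
def pix(p,X):
    c=np.atleast_2d(X)@np.array(p["view"])[:3,:3].T+np.array(p["view"])[:3,3]
    return np.c_[p["cx"]+p["fx"]*c[:,0]/-c[:,2],p["cy"]-p["fy"]*c[:,1]/-c[:,2]]
def tool(s):  # rotation matrix of tool
    q=s["ee_rot"];return R.from_quat([q[1],q[2],q[3],q[0]])
def blobs(p,mask,z,amin=150):
    m=cv2.morphologyEx(mask.astype(np.uint8),cv2.MORPH_OPEN,np.ones((3,3)))
    out=[]
    for c in cv2.findContours(m,cv2.RETR_EXTERNAL,cv2.CHAIN_APPROX_NONE)[0]:
        if cv2.contourArea(c)<amin: continue
        w=world(p,c[:,0],z)[:,:2].astype(np.float32); r=cv2.minAreaRect(w)
        b=cv2.boxPoints(r); e=[b[1]-b[0],b[2]-b[1]]; l=max(e,key=np.linalg.norm)
        out.append((np.round(c[:,0].mean(0)),np.round(r[0],1),np.round(sorted(r[1]),1),round(float(np.arctan2(l[1],l[0])%np.pi),4)))
    return out
E
python3 - <<'E'
from h import *
from rig import eyes,telemetry
for n in("top","scene"):
    p=eyes.capture(n);f=p["frame"];h=cv2.cvtColor(f,cv2.COLOR_RGB2HSV)
    print(n,"dark");[print(b) for b in blobs(p,(h[...,2]<60),3,400)]
    if n=="top": 
        print("white");[print(b) for b in blobs(p,(h[...,2]>190)&(h[...,1]<60),81)]
p=eyes.capture("wrist");cv2.imwrite("pics/w0.png",p["frame"][:,:,::-1]);V=np.array(p["view"])
c=-V[:3,:3].T@V[:3,3]; s=telemetry.sense(); T=tool(s)
print("cam in tool",T.inv().apply(c-s["eef_pos"]),"look",T.inv().apply(-V[2,:3]),p["fx"])
print(T.as_matrix().round(3))
E
```

```text
top dark
(array([335., 380.]), array([ 199.7, -147.1]), array([ 32.1, 176.9]), 1.5857)
(array([ 26., 336.]), array([315. , 584.6]), array([ 70.6, 294.4]), 0.3764)
(array([198., 252.]), array([507.7, 182.9]), array([115.1, 197.3]), 1.4373)
(array([617., 217.]), array([ 604.6, -844.5]), array([ 84.7, 125.5]), 3.1098)
(array([536., 171.]), array([ 708.1, -638.6]), array([225.8, 319.6]), 3.0409)
(array([ 19., 111.]), array([856.3, 629.2]), array([62.7, 66.1]), 2.5808)
(array([135., 105.]), array([888.1, 310.7]), array([140.5, 206.3]), 1.5407)
white
(array([580., 468.]), array([  21.7, -692.1]), array([40.2, 52.6]), 0.0003)
(array([231., 464.]), array([28.1, 90.6]), array([15.7, 65.9]), 0.0084)
(array([259., 439.]), array([75.6, 28.1]), array([ 47.3, 130.1]), 0.0039)
(array([332., 433.]), array([  94.5, -135.5]), array([ 67.4, 168.9]), 0.0211)
(array([ 15., 398.]), array([175.1, 582.9]), array([64.5, 81.9]), 1.9219)
(array([630., 399.]), array([ 166. , -797.2]), array([ 63.5, 340.5]), 3.106)
(array([192., 327.]), array([332.2, 181.3]), array([18.4, 92.8]), 1.7223)
(array([623., 296.]), ar
[... 1256 characters left out ...]
y([ 70.7, 255.4]), 1.5643)
(array([464., 327.]), array([511.9, 183.9]), array([118.6, 198.3]), 1.4377)
(array([ 77., 211.]), array([ 642.1, -857.5]), array([364.3, 683. ]), 1.4734)
(array([431., 162.]), array([ -73.2, -123.4]), array([151.5, 303.7]), 0.4536)
(array([626., 114.]), array([-758.8,  275.4]), array([ 98.3, 637.1]), 0.1328)
(array([273.,  44.]), array([ -815.9, -1270.6]), array([ 250.3, 1051. ]), 0.6941)
(array([19., 74.]), array([  -84.4, -2281.1]), array([ 160. , 2358.8]), 1.0756)
cam in tool [  80.40276117    1.10925442 -144.08896441] look [-3.16136043e-01  6.11034404e-04  9.48713671e-01] 409.7904038507482
[[ 0.965  0.264 -0.   ]
 [ 0.264 -0.965  0.   ]
 [-0.    -0.    -1.   ]]
```

The mat near (510,183) measures 115 × 197 mm, so it's the real one. The cover is at about (496,-249) with its long axis at 1.848 rad. Next is a small planner, so I can move over the cover.

```bash
cat >> h.py <<'E'
def plan(s,pos,yaw,rot=None,nmax=6):
    "rows (one per call) from state s to pos with tool down and tool-x yaw, or full rotation rot"
    T=tool(s);P=np.array(s["eef_pos"]);pos=np.array(pos,float)
    G=rot if rot is not None else R.from_euler("z",yaw)*R.from_euler("x",np.pi)
    for _ in range(nmax):
        d=T.inv().apply(pos-P)/120; w=(T.inv()*G).as_rotvec()/.5
        k=max(1,np.abs(d).max()/.98,np.abs(w).max()/.98); d/=k;w/=k
        print(" ".join(f"{v:.3f}" for v in [*d,*w]))
        P=P+T.apply(d*120);T=T*R.from_rotvec(w*.5)
        if k==1:break
E
python3 - <<'E'
from h import *
from rig import telemetry
plan(telemetry.sense(),[500,-249,230],1.848)
E
```

```text
0.980 -0.360 0.003 -0.000 -0.000 -0.893
0.980 0.093 0.003 -0.000 -0.000 -0.842
0.980 0.555 0.003 -0.000 -0.000 -0.963
0.296 0.457 0.002 -0.000 -0.000 -0.465
```

{"method": "drive_tool", "body": {
  "series": "0.98 -0.36 0 0 0 -0.893 1;0.98 -0.36 0 0 0 -0.893 1;0.98 -0.36 0 0 0 -0.893 1;0.98 -0.36 0 0 0 -0.893 1"
}}

```text
time_s: 0.95
eef_pos: [242.6, -432.1, 231.6]
ee_rot: [0.0, 0.936, 0.352, 0.0]
force: [-0.5, -0.9, 0.5]
grip_width: 1.001
```

{"method": "drive_tool", "body": {
  "series": "0.98 0.09 0 0 0 -0.842 1;0.98 0.09 0 0 0 -0.842 1;0.98 0.09 0 0 0 -0.842 1;0.98 0.09 0 0 0 -0.842 1"
}}

```text
time_s: 1.35
eef_pos: [339.3, -361.7, 231.7]
ee_rot: [0.0, 0.841, 0.542, 0.0]
force: [0.9, 0.6, -0.1]
grip_width: 1.002
```

{"method": "drive_tool", "body": {
  "series": "0.98 0.555 0 0 0 -0.96 0.5;0.98 0.555 0 0 0 -0.96 0.5;0.98 0.555 0 0 0 -0.96 0.5;0.98 0.555 0 0 0 -0.96 0.5;0.98 0.555 0 0 0 -0.96 0.5"
}}

```text
time_s: 1.85
eef_pos: [448.3, -282.9, 231.5]
ee_rot: [0.0, 0.689, 0.725, -0.0]
force: [-0.3, -0.1, 0.4]
grip_width: 0.499
```

Run:
```python
from h import *
from rig import telemetry
plan(telemetry.sense(),[500,-249,230],1.848)
```

```text
0.260 0.445 0.013 0.000 0.001 -0.452
```

{"method": "drive_tool", "body": {
  "series": "0.26 0.445 0.01 0 0 -0.452 0.5;0.26 0.445 0.01 0 0 -0.452 0.5;0.26 0.445 0.01 0 0 -0.452 0.5;0.26 0.445 0.01 0 0 -0.452 0.5"
}}

```text
time_s: 2.25
eef_pos: [499.0, -250.4, 230.2]
ee_rot: [0.0, 0.605, 0.796, -0.0]
force: [-0.2, -0.3, 0.2]
grip_width: 0.499
```

Run:
```python
from h import *
from rig import telemetry,eyes
s=telemetry.sense();print(s["eef_pos"],tool(s).as_matrix().round(3)[0])
p=eyes.capture("wrist");f=p["frame"];cv2.imwrite("pics/w1.png",f[:,:,::-1]);h=cv2.cvtColor(f,cv2.COLOR_RGB2HSV)
[print(b) for b in blobs(p,(h[...,2]>150)&(h[...,1]<60),81,2000)]
print(pix(p,[[496,-249,114]]))
```

```text
[ 499.0438341  -250.36507401  230.19740777] [-0.268  0.963 -0.   ]
(array([314., 210.]), array([ 496.6, -250.4]), array([ 62.8, 164.2]), 1.845)
(array([611., 112.]), array([ 672.1, -122.3]), array([29.6, 55.6]), 1.2872)
[[313.7612205 231.1017464]]
```

View pics/w1.png

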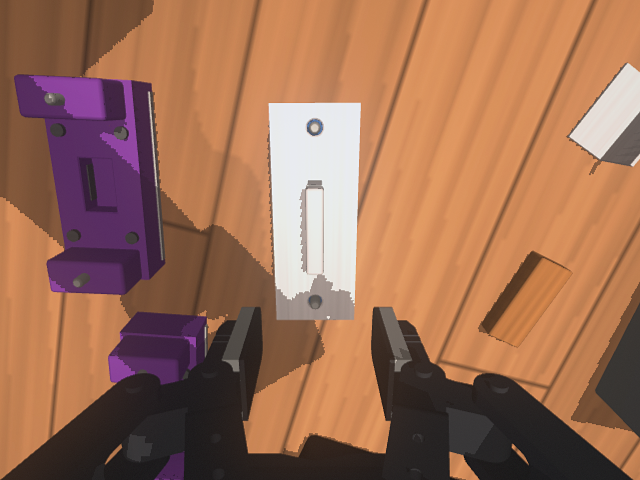

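The wrist picture shows the cover squarely framed, with the bar handle at (315,231) between the fingers' columns, which agrees with the top view. I'll descend now.

Run:
```python
from h import *
from rig import telemetry
plan(telemetry.sense(),[496.6,-250.4,88.5],1.845)
```

```text
0.005 -0.016 0.980 -0.000 0.001 -0.004
0.001 -0.003 0.202 -0.000 0.000 -0.001
```

{"method": "drive_tool", "body": {
  "series": "0.005 -0.017 0.4 0 0 -0.005 0.5;0.005 -0.017 0.8 0 0 -0.005 0.5;0.005 -0.017 0.9 0 0 -0.005 0.5;0.005 -0.017 0.9 0 0 -0.005 0.5;0.005 -0.017 0.9 0 0 -0.005 0.5"
}}

```text
time_s: 2.8
eef_pos: [497.5, -251.5, 124.6]
ee_rot: [0.002, 0.604, 0.797, -0.0]
force: [0.6, 0.5, 0.7]
grip_width: 0.502
```

Run:
```python
from h import *
from rig import telemetry
plan(telemetry.sense(),[496.6,-250.4,88.5],1.845)
```

```text
0.012 -0.005 0.300 0.003 0.006 -0.002
```

{"method": "drive_tool", "body": {
  "series": "0.01 -0.005 0.2 0.003 0.006 0 0.5;0.01 -0.005 0.3 0.003 0.006 0 0.5;0.01 -0.005 0.3 0.003 0.006 0 0.5;0.01 -0.005 0.3 0.003 0.006 0 0;0.01 -0.005 0.3 0.003 0.006 0 0;0.01 -0.005 0.3 0.003 0.006 0 0;0.01 -0.005 0.3 0.003 0.006 0 0;0.01 -0.005 0.3 0.003 0.006 0 0;0.01 -0.005 0.3 0.003 0.006 0 0;0.01 -0.005 0.3 0.003 0.006 0 0",
  "newtons": 50
}}

```text
time_s: 3.8
eef_pos: [497.2, -251.1, 89.8]
ee_rot: [0.001, 0.604, 0.797, -0.0]
force: [-0.8, 0.8, 6.3]
grip_width: 0.13
```

{"method": "drive_tool", "body": {
  "series": "0 0 -0.15 0 0 0 0;0 0 -0.3 0 0 0 0;0 0 -0.5 0 0 0 0;0 0 -0.7 0 0 0 0;0 0 -0.7 0 0 0 0;0 0 -0.7 0 0 0 0"
}}

```text
time_s: 4.4
eef_pos: [496.8, -250.7, 173.2]
ee_rot: [0.001, 0.604, 0.797, -0.0]
force: [-0.3, 0.3, -1.7]
grip_width: 0.131
```

Run:
```python
from h import *
from rig import telemetry,eyes
s=telemetry.sense()
print(s["force"],s["grip_width"],s["eef_pos"])
plan(s,[510,183,175],1.4375)
p=eyes.capture("wrist");cv2.imwrite("pics/w2.png",p["frame"][:,:,::-1])
```

```text
[-0.30056902  0.26695878 -1.73249591] 0.1311092280958275 [ 496.8327724  -250.72321825  173.18783067]
0.980 0.307 -0.006 0.001 0.001 0.231
0.980 0.187 -0.005 0.001 0.001 0.224
0.980 0.075 -0.005 0.001 0.001 0.221
0.608 -0.021 -0.003 0.000 0.000 0.137
```

View pics/w2.png

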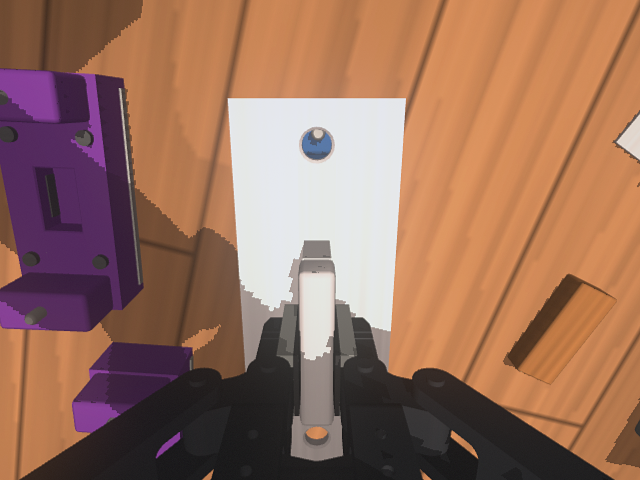

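The plate is lifted and hangs level in the grip, with the pin now well below its hole at (317,143). I'll carry it to the mat.

{"method": "drive_tool", "body": {
  "series": "0.25 0.08 0 0 0 0.06 0;0.5 0.155 0 0 0 0.12 0;0.75 0.23 0 0 0 0.175 0;0.98 0.307 0 0 0 0.231 0"
}}

```text
time_s: 4.85
eef_pos: [499.6, -125.8, 170.9]
ee_rot: [-0.001, 0.65, 0.76, -0.0]
force: [0.7, 0.2, -2.4]
grip_width: 0.128
```

{"method": "drive_tool", "body": {
  "series": "0.3 0.06 0 0 0 0.07 0;0.6 0.115 0 0 0 0.14 0;0.98 0.187 0 0 0 0.224 0"
}}

```text
time_s: 5.15
eef_pos: [502.7, -5.1, 169.6]
ee_rot: [-0.002, 0.692, 0.722, -0.001]
force: [0.4, -0.0, -1.0]
grip_width: 0.128
```

{"method": "drive_tool", "body": {
  "series": "0.3 0.025 0 0 0 0.07 0;0.6 0.05 0 0 0 0.14 0;0.98 0.075 0 0 0 0.221 0;0.98 0.075 0 0 0 0.221 0"
}}

```text
time_s: 5.55
eef_pos: [505.6, 117.0, 168.2]
ee_rot: [-0.003, 0.73, 0.684, -0.002]
force: [-0.6, -0.5, -1.6]
grip_width: 0.131
```

Run:
```python
from h import *
from rig import telemetry,eyes
s=telemetry.sense()
p=eyes.capture("top");h=cv2.cvtColor(p["frame"],cv2.COLOR_RGB2HSV)
print([b for b in blobs(p,(h[...,2]<60),3,400) if abs(b[1][0]-508)<80])
plan(s,[510,183,130],1.4375)
```

```text
[]
0.550 0.003 0.320 -0.015 -0.004 0.136
```

{"method": "drive_tool", "body": {
  "series": "0.25 0 0.1 -0.01 0 0.07 0;0.5 0 0.2 -0.015 -0.004 0.136 0;0.55 0.003 0.32 -0.015 -0.004 0.136 0;0.55 0.003 0.4 -0.015 -0.004 0.136 0;0.55 0.003 0.5 -0.015 -0.004 0.136 0;0.55 0.003 0.5 -0.015 -0.004 0.136 0"
}}

```text
time_s: 6.2
eef_pos: [509.4, 179.6, 106.5]
ee_rot: [-0.0, 0.753, 0.658, -0.002]
force: [-1.1, 0.0, -1.7]
grip_width: 0.132
```

Run:
```python
from h import *
from rig import telemetry,eyes
s=telemetry.sense()
p=eyes.capture("wrist");cv2.imwrite("pics/w3.png",p["frame"][:,:,::-1])
h=cv2.cvtColor(p["frame"],cv2.COLOR_RGB2HSV)
plan(s,[510,183.4,17],1.4375)
c=np.array([[60,100],[60,-100],[-60,-100],[-60,100]]);a=1.4373-np.pi/2
Rm=np.array([[np.cos(a),-np.sin(a)],[np.sin(a),np.cos(a)]])
print(pix(p,np.c_[c@Rm.T+[510,183.4],np.full(4,3)]).round())
```

```text
0.034 0.003 0.746 -0.006 0.004 -0.003
[[426.  61.]
 [402. 369.]
 [233. 368.]
 [209.  61.]]
```

View pics/w3.png

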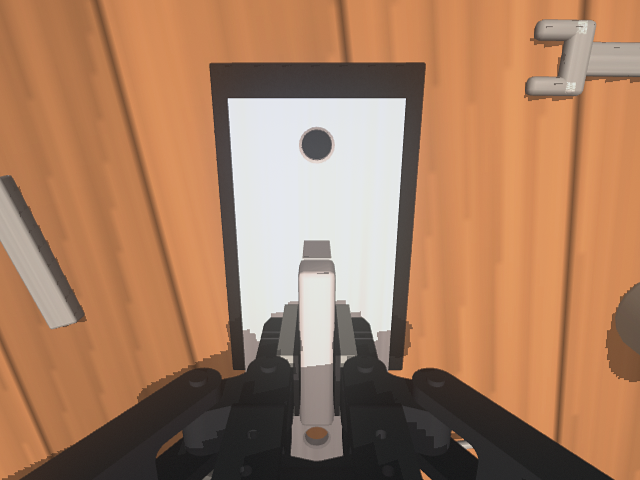

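The mat's far corners sit at (210,63) and (425,63), within 2 px of the prediction, and the plate is centred over it. Lowering it now.

{"method": "drive_tool", "body": {
  "series": "0.034 0.003 0.2 -0.006 0.004 0 0;0.034 0.003 0.4 -0.006 0.004 0 0;0.034 0.003 0.55 -0.006 0.004 0 0;0.034 0.003 0.65 -0.006 0.004 0 0;0.034 0.003 0.68 -0.006 0.004 0 0;0.034 0.003 0.71 -0.006 0.004 0 0;0.034 0.003 0.72 -0.006 0.004 0 0;0.034 0.003 0.73 -0.006 0.004 0 0;0.034 0.003 0.73 -0.006 0.004 0 0"
}}

```text
time_s: 7.15
eef_pos: [510.9, 183.7, 20.4]
ee_rot: [0.001, 0.753, 0.658, 0.001]
force: [1.0, 0.5, -1.3]
grip_width: 0.126
```

{"method": "drive_tool", "body": {
  "series": "0 0 0.015 0 0 0 0;0 0 0.025 0 0 0 0;0 0 0.032 0 0 0 0;0 0 0.036 0 0 0 0;0 0 0.036 0 0 0 0"
}}

```text
time_s: 7.65
eef_pos: [511.0, 183.7, 16.8]
ee_rot: [0.001, 0.753, 0.658, 0.001]
force: [-2.6, 0.1, 6.4]
grip_width: 0.129
```

It touched down with a light contact. I'll open and withdraw.

{"method": "drive_tool", "body": {
  "series": "0 0 0.03 0 0 0 0.4;0 0 0.02 0 0 0 0.4;0 0 0.02 0 0 0 0.4;0 0 0.02 0 0 0 0.4;0 0 -0.2 0 0 0 0.4;0 0 -0.5 0 0 0 0.4;0 0 -0.9 0 0 0 0.4;0 0 -0.98 0 0 0 0.4"
}}

```text
time_s: 8.45
eef_pos: [512.7, 184.1, 139.5]
ee_rot: [0.003, 0.753, 0.658, 0.005]
force: [-0.4, 0.3, -0.4]
grip_width: 0.398
```

Run:
```python
from h import *
from rig import telemetry,eyes
s=telemetry.sense()
p=eyes.capture("wrist");h=cv2.cvtColor(p["frame"],cv2.COLOR_RGB2HSV);cv2.imwrite("pics/w4.png",p["frame"][:,:,::-1])
print([b for b in blobs(p,(h[...,2]>150)&(h[...,1]<60),8,2000)])
plan(s,[496.6,-250.4,190],0.277)
plan(s,[496.6,-250.4,190],0.277-np.pi)
```

```text
[(array([ 49., 246.]), array([325.5, 193.6]), array([ 19.1, 100.7]), 1.7248), (array([312., 231.]), array([510.9, 184.5]), array([ 62.4, 164. ]), 1.4371), (array([558.,  73.]), array([684.8, 262.1]), array([36. , 91.3]), 3.01)]
-0.980 0.097 -0.116 0.004 -0.005 0.630
-0.980 0.430 -0.124 0.005 -0.005 0.685
-0.980 0.923 -0.155 0.006 -0.006 0.862
-0.084 0.206 -0.026 0.001 -0.001 0.142
-0.891 0.088 -0.106 0.005 0.004 -0.980
-0.827 -0.342 -0.107 0.005 0.004 -0.980
-0.569 -0.691 -0.108 0.005 0.004 -0.980
-0.176 -0.878 -0.106 0.005 0.004 -0.980
0.012 -0.038 -0.005 0.000 0.000 -0.044
```

The cover lies at (510.9,184.5), square on the mat. Back to the jig.

{"method": "drive_tool", "body": {
  "series": "-0.4 0.04 -0.116 0 0 0.25 0.65;-0.7 0.07 -0.116 0 0 0.45 0.65;-0.98 0.097 -0.116 0 0 0.63 0.65;-0.98 0.097 -0.116 0.004 -0.005 0.63 0.65"
}}

```text
time_s: 8.9
eef_pos: [507.5, 62.8, 150.9]
ee_rot: [0.002, 0.848, 0.529, 0.002]
force: [-0.9, 0.3, -0.1]
grip_width: 0.654
```

{"method": "drive_tool", "body": {
  "series": "-0.4 0.17 -0.124 0 0 0.28 0.65;-0.8 0.35 -0.124 0 0 0.55 0.65;-0.98 0.43 -0.124 0.005 -0.005 0.685 0.65;-0.98 0.43 -0.124 0.005 -0.005 0.685 0.65"
}}

```text
time_s: 9.3
eef_pos: [501.8, -68.2, 164.8]
ee_rot: [0.001, 0.927, 0.375, -0.0]
force: [0.3, 0.6, 0.3]
grip_width: 0.646
```

{"method": "drive_tool", "body": {
  "series": "-0.4 0.37 -0.155 0 0 0.3 0.65;-0.8 0.74 -0.155 0 0 0.6 0.65;-0.98 0.923 -0.155 0.006 -0.006 0.862 0.65;-0.98 0.923 -0.155 0.006 -0.006 0.862 0.65;-0.98 0.923 -0.155 0.006 -0.006 0.862 0.65"
}}

```text
time_s: 9.8
eef_pos: [494.0, -230.3, 182.5]
ee_rot: [-0.001, 0.986, 0.168, -0.003]
force: [-0.8, 0.3, -0.2]
grip_width: 0.651
```

Run:
```python
from h import *
from rig import telemetry,eyes
s=telemetry.sense()
plan(s,[496.6,-250.4,190],0.275)
```

```text
-0.035 0.165 -0.063 -0.004 0.010 0.124
```

{"method": "drive_tool", "body": {
  "series": "-0.035 0.165 -0.063 -0.004 0.01 0.124 0.65;-0.035 0.165 -0.063 -0.004 0.01 0.124 0.65;-0.035 0.165 -0.063 -0.004 0.01 0.124 0.65;-0.035 0.165 -0.063 -0.004 0.01 0.124 0.65"
}}

```text
time_s: 10.2
eef_pos: [496.7, -248.7, 189.5]
ee_rot: [-0.0, 0.99, 0.139, -0.0]
force: [0.2, -0.3, -0.4]
grip_width: 0.652
```

Run:
```python
from h import *
from rig import telemetry,eyes
s=telemetry.sense()
p=eyes.capture("wrist");f=p["frame"].copy()
a=1.845-np.pi/2
def L(x,y,z): return [496.6+x*np.cos(a)-y*np.sin(a),-250.4+x*np.sin(a)+y*np.cos(a),z]
pts=pix(p,[L(x,y,72) for x in(-12,12) for y in(-20,20)]+[L(0,66,88),L(0,-66,88)])
for u in pts: cv2.circle(f,tuple(int(v) for v in u.round()),2,(255,255,0),-1)
cv2.imwrite("pics/w5.png",f[:,:,::-1]); print(pts.round().tolist())
plan(s,[496.6,-250.4,46],0.275)
```

```text
[[347.0, 252.0], [287.0, 252.0], [348.0, 218.0], [287.0, 217.0], [213.0, 242.0], [422.0, 243.0]]
-0.003 0.012 0.980 -0.002 0.001 0.005
-0.001 0.003 0.216 -0.000 0.000 0.001
```

View pics/w5.png

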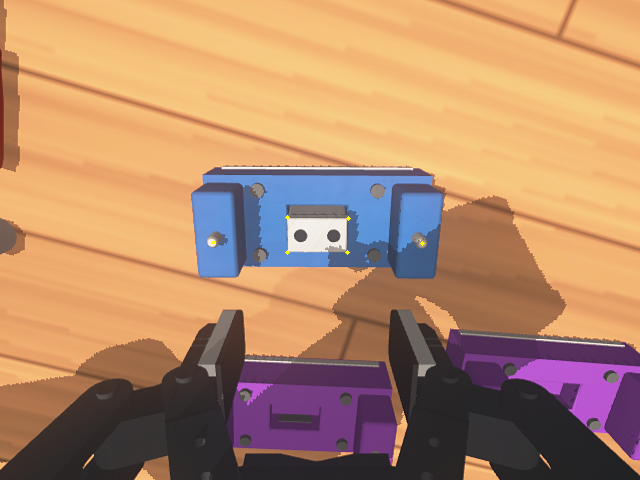

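The yellow overlay falls exactly on the block's top face at (318,235) in the blue jig and on both pins. I'll descend with the jaws straddling the block along jig y.

{"method": "drive_tool", "body": {
  "series": "-0.003 0.012 0.35 0 0 0.005 0.65;-0.003 0.012 0.7 0 0 0.005 0.65;-0.003 0.012 0.9 0 0 0.005 0.65;-0.003 0.012 0.98 0 0 0.005 0.65;-0.003 0.012 0.98 0 0 0.005 0.65"
}}

```text
time_s: 10.75
eef_pos: [496.5, -249.7, 71.5]
ee_rot: [-0.001, 0.99, 0.138, -0.001]
force: [0.2, -0.9, 0.6]
grip_width: 0.653
```

Run:
```python
from h import *
from rig import telemetry,eyes
s=telemetry.sense()
plan(s,[496.6,-250.4,46],0.275)
```

```text
-0.001 0.006 0.213 -0.004 0.003 0.002
```

{"method": "drive_tool", "body": {
  "series": "0 0.006 0.12 -0.004 0.003 0.002 0.65;0 0.006 0.21 -0.004 0.003 0.002 0.65;0 0.006 0.21 -0.004 0.003 0.002 0.65;0 0.006 0.21 -0.004 0.003 0.002 0.65;0 0.006 0.21 -0.004 0.003 0.002 0;0 0.006 0.21 -0.004 0.003 0.002 0;0 0.006 0.21 -0.004 0.003 0.002 0;0 0.006 0.21 -0.004 0.003 0.002 0;0 0.006 0.21 -0.004 0.003 0.002 0",
  "newtons": 100
}}

```text
time_s: 11.65
eef_pos: [496.7, -249.5, 47.6]
ee_rot: [-0.001, 0.991, 0.137, 0.0]
force: [-3.3, 6.5, 10.2]
grip_width: 0.445
```

Run:
```python
from h import *
from rig import telemetry,eyes
s=telemetry.sense()
print(s["eef_pos"],s["force"],s["wrist_torque"],s["grip_width"]*85)
plan(s,[496.6,-250.4,46],0.275)
```

```text
[ 496.73291743 -249.50875168   47.60958935] [-3.28317198  6.50546581 10.21327365] [ 1.04983859  0.56957474 -0.08190086] 37.86008139307848
-0.003 0.007 0.013 -0.002 -0.001 0.000
```

The grip reads about 38 mm, which fits the block's 40 mm length. Starting to rock: a small lift combined with the first tilts, each about a pivot mid-pocket.

{"method": "drive_tool", "body": {
  "series": "0 0.004 -0.01 0.05 0 0 0;0 0.008 -0.018 0.11 0 0 0;0 0.013 -0.025 0.175 0 0 0;0 0.013 -0.025 0.175 0 0 0;0 0.013 -0.025 0.175 0 0 0",
  "newtons": 110
}}

```text
time_s: 12.15
eef_pos: [496.9, -250.9, 49.8]
ee_rot: [-0.044, 0.99, 0.137, -0.006]
force: [2.9, -2.0, -17.3]
grip_width: 0.444
```

```bash
cat >> h.py <<'E'
def rep(s):
    G=R.from_euler("z",.275)*R.from_euler("x",np.pi)
    print("pos",s["eef_pos"].round(2),"tilt deg",np.degrees((G.inv()*tool(s)).as_rotvec()).round(2),"F",s["force"].round(1),"M",s["wrist_torque"].round(2),"grip",round(s["grip_width"]*85,1),"t",s["time_s"])
E
python3 - <<'E'
from h import *
from rig import telemetry
rep(telemetry.sense())
E
```

```text
pos [ 496.9  -250.86   49.78] tilt deg [ 5.08 -0.01  0.  ] F [  2.9  -2.  -17.3] M [-0.67 -0.62 -0.12] grip 37.7 t 12.15
```

{"method": "drive_tool", "body": {
  "series": "0 -0.008 0 -0.1 0 0 0;0 -0.016 0 -0.22 0 0 0;0 -0.0255 -0.002 -0.35 0 0 0;0 -0.0255 -0.002 -0.35 0 0 0;0 -0.0255 -0.002 -0.35 0 0 0;0 -0.0255 -0.002 -0.35 0 0 0"
}}

```text
time_s: 12.75
eef_pos: [495.9, -247.3, 50.5]
ee_rot: [0.041, 0.99, 0.137, 0.006]
force: [0.0, 6.8, -2.6]
grip_width: 0.443
```

Run:
```python
from h import *
from rig import telemetry
rep(telemetry.sense())
```

```text
pos [ 495.93 -247.28   50.51] tilt deg [-4.78 -0.02  0.03] F [ 0.   6.8 -2.6] M [1.3  0.07 0.03] grip 37.7 t 12.75
```

Both ways reach about 5° with 3 mm of rise. Two more full cycles, creeping up slightly.

{"method": "drive_tool", "body": {
  "series": "0 0.012 0 0.17 0 0 0;0 0.025 -0.002 0.35 0 0 0;0 0.025 -0.002 0.35 0 0 0;0 0.025 -0.002 0.35 0 0 0;0 0.025 -0.002 0.35 0 0 0;0 0.012 -0.004 0.17 0 0 0;0 0 -0.006 0 0 0 0;0 0 -0.006 0 0 0 0;0 0 -0.006 0 0 0 0;0 0 -0.006 0 0 0 0;0 0.012 -0.008 0.17 0 0 0;0 0.025 -0.01 0.35 0 0 0;0 0.025 -0.01 0.35 0 0 0;0 0.025 -0.01 0.35 0 0 0;0 0.025 -0.01 0.35 0 0 0;0 0.012 -0.012 0.17 0 0 0;0 0 -0.014 0 0 0 0;0 0 -0.014 0 0 0 0;0 0 -0.014 0 0 0 0;0 0 -0.014 0 0 0 0"
}}

```text
time_s: 14.75
eef_pos: [495.8, -246.6, 52.2]
ee_rot: [0.041, 0.99, 0.137, 0.005]
force: [-0.0, 3.9, -2.0]
grip_width: 0.446
```

Run:
```python
from h import *
from rig import telemetry,eyes
s=telemetry.sense();rep(s)
p=eyes.capture("wrist");cv2.imwrite("pics/w6.png",p["frame"][:,:,::-1])
```

```text
pos [ 495.78 -246.58   52.16] tilt deg [-4.69 -0.03  0.02] F [-0.   3.9 -2. ] M [ 0.57 -0.09  0.03] grip 37.9 t 14.75
```

View pics/w6.png

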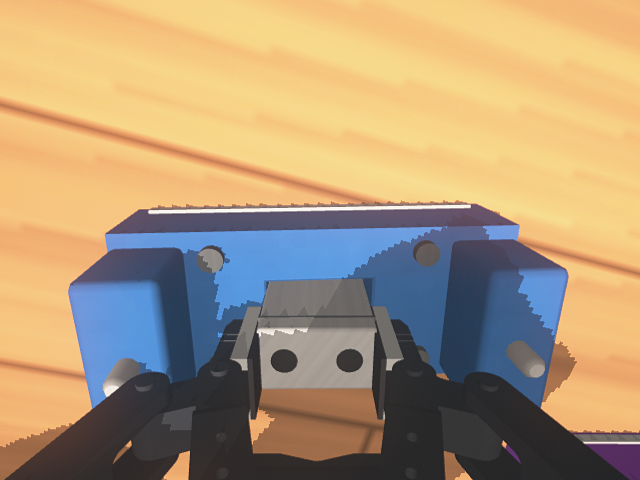

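The block is held flat between the pads at (318,360), tilted with the gripper and still in the pocket, about 4.6 mm up. One more cycle while rising.

{"method": "drive_tool", "body": {
  "series": "0 0.012 -0.002 0.17 0 0 0;0 0.025 -0.005 0.34 0 0 0;0 0.025 -0.005 0.34 0 0 0;0 0.025 -0.005 0.34 0 0 0;0 0.025 -0.008 0.34 0 0 0"
}}

```text
time_s: 15.3
eef_pos: [496.6, -249.8, 53.0]
ee_rot: [-0.042, 0.99, 0.137, -0.006]
force: [3.0, -5.2, -11.7]
grip_width: 0.44
```

Run:
```python
from h import *
from rig import telemetry,eyes
s=telemetry.sense();rep(s)
```

```text
pos [ 496.64 -249.82   53.04] tilt deg [ 4.87 -0.03  0.01] F [  3.   -5.2 -11.7] M [-1.06 -0.64 -0.1 ] grip 37.4 t 15.3
```

{"method": "drive_tool", "body": {
  "series": "0 -0.012 -0.005 -0.17 0 0 0;0 -0.025 -0.01 -0.34 0 0 0;0 -0.025 -0.015 -0.34 0 0 0;0 -0.025 -0.02 -0.34 0 0 0;0 -0.012 -0.025 -0.17 0 0 0;0 0 -0.03 0 0 0 0;0 0 -0.035 0 0 0 0;0 0 -0.04 0 0 0 0;0 -0.006 -0.045 -0.08 0 0 0;0 -0.013 -0.05 -0.17 0 0 0;0 -0.013 -0.06 -0.17 0 0 0;0 -0.013 -0.06 -0.17 0 0 0;0 -0.013 -0.06 -0.17 0 0 0"
}}

```text
time_s: 16.6
eef_pos: [496.5, -249.1, 60.8]
ee_rot: [0.0, 0.991, 0.137, -0.0]
force: [-0.2, 0.5, -4.1]
grip_width: 0.451
```

Run:
```python
from h import *
from rig import telemetry,eyes
s=telemetry.sense();rep(s)
plan(s,[496.6,-249.5,75],0.275)
```

```text
pos [ 496.53 -249.08   60.8 ] tilt deg [-0.02 -0.02  0.  ] F [-0.2  0.5 -4.1] M [-0.05 -0.05  0.04] grip 38.3 t 16.6
-0.000 0.004 -0.118 0.001 0.001 -0.000
```

It is free: Fz is −4 N, which is the block's weight. Raising to 20 mm clear.

{"method": "drive_tool", "body": {
  "series": "0 0.004 -0.06 0 0 0 0;0 0.004 -0.12 0 0 0 0;0 0.004 -0.18 0 0 0 0;0 0.004 -0.223 0 0 0 0;0 0.004 -0.223 0 0 0 0;0 0.004 -0.223 0 0 0 0;0 0.004 -0.223 0 0 0 0;0 0.004 -0.223 0 0 0 0"
}}

```text
time_s: 17.4
eef_pos: [496.5, -249.4, 87.2]
ee_rot: [-0.0, 0.991, 0.137, -0.0]
force: [0.3, 0.3, -4.0]
grip_width: 0.444
```

Run:
```python
from h import *
from rig import telemetry,eyes
s=telemetry.sense();rep(s)
p=eyes.capture("top");h=cv2.cvtColor(p["frame"],cv2.COLOR_RGB2HSV)
print([b for b in blobs(p,(h[...,2]>190)&(h[...,1]<60),8) if abs(b[1][0]-508)<60 and abs(b[1][1]-183)<60])
q=eyes.capture("scene");f=q["frame"].copy()
a=.275
for x in(-12,12):
  for y in(-20,20):
    u=pix(q,[[496.6+x*np.cos(a)-y*np.sin(a),-249.8+x*np.sin(a)+y*np.cos(a),60]])[0]; print(u.round())
im=np.vstack([cv2.resize(f[170:290,210:370],(800,600),interpolation=cv2.INTER_CUBIC)])
cv2.imwrite("pics/s7.png",im[:,:,::-1])
```

```text
pos [ 496.53 -249.43   87.24] tilt deg [ 0.01 -0.04  0.01] F [ 0.3  0.3 -4. ] M [ 0.07  0.04 -0.02] grip 37.8 t 17.4
[(array([197., 251.]), array([509.2, 184.9]), array([ 62.8, 163.9]), 1.4362)]
[270. 221.]
[286. 223.]
[266. 227.]
[283. 229.]
```

View pics/s7.png

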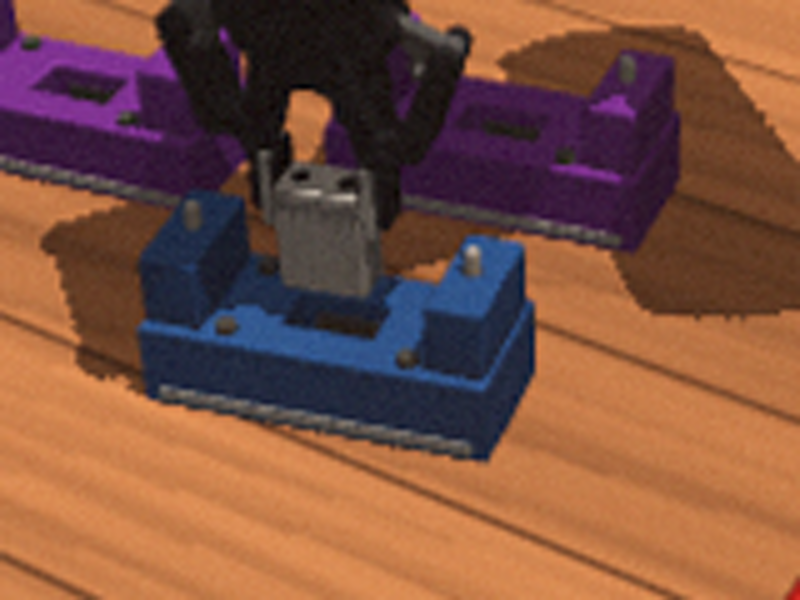

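The block is upright above the empty pocket. Its lower edge, at (282,287) to (375,297) in the crop, is where an underside 60 mm above the bench should appear. Handing in.

```bash
python3 -c "
from rig import ctrl
print(ctrl.finish_job())"
```

```text
the job is handed in; nothing more can be done
None
```

I finished the job and handed it in at about 17.5 s of robot time; finishing reports no verdict.

- **Cover:** I lifted it off the blue jig's pins and laid it flat on the mat. It lies at (509–511, 184–185) mm, against a mat centre of about (510, 183), and lines up with the mat to within about 0.1°.
- **Block:** I gripped it on its y faces and rocked it along the jig's y. That took four swings each way at about ±5°, as it rose from about 2 mm to about 6 mm. The four tilts I measured were +5.1°, −4.8°, −4.7° and +4.9°. A smaller rocking lift then freed it.
- **Final hold:** The block is upright (tilt under 0.1°) over its pocket, about 20 mm clear. The force reading of −4 N is the block's weight alone. The scene picture agrees with this height to about 2 px.

**Checks:** None failed. The closed grip read 38 mm on the 40 mm block, and the two cameras put the cover's x about 2 mm apart; both are small and within what I'd expect from the sensors. I kept the arm clear of the other objects but did not re-measure them at the end.

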